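Hang the vial caddy on the board's stud by its keyhole

ROBOT

A 7-joint arm with a two-finger parallel gripper is mounted at the origin on the work surface. World frame = base frame: x ahead of the robot, y to its left, z up, the work surface at z = 0. Lengths are in m, angles in rad, forces in N, time in s.
With the tool pointing down it reaches from about 0.35 to 0.775 m from the base axis. Payload 3.1 kg.
Tool frame: the origin (TCP) lies midway between the tips of the shut fingers; the grasp point (between the pads) lies behind it (r.tcp_to_grasp is the z of the grasp point in the tool frame, in m); z points along the fingers, y is the line along which they close (so a half turn about z gives the same grasp; the last joint's range is limited). The gripper opens to 85 mm and grips with 20 to 120 N. Pads are 22 mm wide; open, the fingers measure 114 mm over their backs; the gripper's body (76 mm by 85 mm) begins 54 mm behind the grasp point. The pads swing forward as they close: fully open they stand 13 mm farther back than shut.
Start: joints at [1.088, 0.311, 0.014, 1.512, -0.004, 1.319, -0.027], TCP at [0.235, -0.497, 0.231] pointing down, gripper open.
Joint ranges: [-2.7, 2.7], [-0.3, 1.91], [-1.27, 1.3], [0.12, 2.57], [-1.44, 4.58], [0.2, 2.03], [-3.05, 3.05]. Speed limits (rad/s): [2.79, 2.79, 3.14, 3.14, 3.14, 3.14, 3.14].

INTERFACE

Orientations are given as a unit quaternion [x, y, z, w].
In Python, from bench import r gives the robot as it stands. The module is installed in compiled form; this text tells all that it offers.
- The arm moves only by the shell command python3 -m crank 'ROWS' [FORCE]. ROWS is a JSON object of lists of equal length, an entry for each row: "dr": the turn, a rotation vector about the tool's x, y, z in rad, a list of three; "travel": the shift along the tool's x, y, z in units of 50 mm (1.0 is 50 mm), a list of three; "jaw": the finger opening in mm, from 0 to 85.4. In form: {"dr": [[ax, ay, az], ...], "travel": [[dx, dy, dz], ...], "jaw": [jaw, ...]}. A call has 1 to 12 rows; each row is the pose to reach, as a shift and turn from the pose commanded when the call began, along the tool's axes at that moment; what a row does not reach only later rows make up. A row lasts 1/8 s, in which the tool goes at most 62.5 mm and 10.7 degrees, less where a joint would pass 70% of its speed; a pose out of reach is approached as far as the arm can. A call with a gripper value outside its range is refused whole. The fingers move at their own pace and stop on an object; FORCE is the grip in N (left out, the last holds). Time passes only in rows, so rows that repeat a pose let the fingers close. It gives the time, the measured TCP pose, the force, the opening and the grip force at its end, in the units of the state.
- r.read_state(): the state, without advancing time (a new reading comes with each control period).
- r.get_image(name): name is "scene" or "top"; returns a dict with "image" (420x560x3 uint8, red, green, blue), "fov_y" (degrees; the focal length in pixels is half the picture's height over the tangent of half this angle, whatever the lens; pixels are square), "cx", "cy" (the principal point, pixels), "rvec" (rotation vector, rad) and "tvec" (3), from world to camera coordinates, as OpenCV has them. Camera axes: x right, y down, z forward; pixel columns grow to the right and rows downward; lengths in m; the calibration is good to about 2 mm. A picture is of the moment at which its call begins. There is no depth.
- r.finish_job(): hands the job in; it is judged then, once.
The state is a dict: "time": time; "q": joint angles; "joint_velocities": joint speeds; "joint_torque": joint torques, N m; "position": TCP position; "ee_rot": TCP orientation; "ft_force": force on the tool from outside, world axes, zero at the start; "ft_torque": the same for the moment, N m; "gripper_width": finger opening in m; "grasp_force": force on a finger pad.
Only numpy, scipy, OpenCV 4.12 (cv2) and the standard library are available. Lean on these libraries where they do the work, as an engineer would, in place of code of your own. Each camera call takes 0.05 s, during which the arm holds its last target. There are 200 camera calls.

TASK

Hang the yellow vial caddy on the upright wooden board: bring the keyhole in its back plate over the head of the steel stud, then lower it (do not let it drop) until the stud is fully home at the top of the slot, and let go so that it hangs upright and still. Leave the other things on the table where they are.

Things in the scene. Friction and masses are not known exactly. Their poses are not given: they have to be found in the camera images.
- caddy_grip (a point): Loose yellow caddy, 0.3 kg, standing upright: tray 100 mm wide (y), 90 deep (x), rim 26 high; two fixed vials 64 high; upright black handle 22 x 22 mm; back plate 100 wide, 132 high, 6 thick. This point: on the handle's axis, 85 mm above the caddy's underside, 21 below the handle's top. z up, x to the back plate (its front face 56 mm away). Grasp from above, fingers closing along y.
- keyhole (a point): Top of the keyhole slot in the caddy's back plate: where the stud's axis lies when fully home. Mid-thickness of the plate, 106 mm above the caddy's underside; from caddy_grip +59 mm in x, 0 in y, +21 in z, same axes. The slot goes right through, is 12 mm wide and ends 4 mm above this point.
- keyhole_entry (a point): Centre of the keyhole's entry hole, right through the plate, 26 mm across, 28 mm straight below keyhole; at its top it narrows at 45 degrees into the slot. Mid-thickness of the plate, same axes as caddy_grip.
- stud (a point): Steel stud sticking out level from the board, 165 mm above the table: shank 8 mm thick, round head 18 mm across and 5 thick, 12 mm gap between head and board. This point: on its axis, midway in that gap: board's face 6 mm away in +x, head's outer face 11 mm in -x. z up, -x out of the board along the stud. Hung right, keyhole is here and the caddy's axes match these, apart from a slight lean.
- board: Upright wooden board that carries the stud, fixed to the table: 140 mm wide (y), 190 high, 22 thick (x), on a foot 160 wide and 18 high that reaches 29 mm in front of the board's face. Origin at the table, under the middle of the board's thickness; -x is its front, z up.
- vial0: Loose vial standing on the table, white with a red cap, 21 mm across, 56 mm high; origin at the centre of its underside. Leave alone.
- vial1: Loose vial, as vial0 but with a blue cap. Leave alone.
- vial2: Loose vial like vial0, red cap. Leave alone.
- roll: White paper roll standing on end, 104 mm across, 100 mm high; origin at the centre of its underside. Leave alone.
- rinse: White bottle with a blue cap, 60 mm across, 160 mm high; origin at the centre of its underside. Leave alone.
- driver: Screwdriver with an orange handle lying on the table, 180 mm long along its x; origin under its middle. Leave alone.

How it is judged:
By the outcome, as a careful person would: the job done as asked, in the order asked, and still so for the second after the job is handed in, with the robot touching nothing.
It also fails if it takes over 42 s, if anything falls off the work surface, if the arm or the gripper's body presses on something with over 40 N, if the wrist force passes 120 N, or if a joint passes its speed limit or range.

## Working session

There is one attempt and no reset: what is moved stays moved. The work goes in short steps, Python scripts to look and compute and a shell command to move; the robot and the scene stay as the last step left them, time stands still between calls to the robot, and variables do not carry over. Pictures are saved under pics/ and viewed, at most 10 in all, crops included, and the job is handed in when it is done.

```bash
mkdir -p pics; cat > h.py <<'E'
import numpy as np, cv2
from bench import r
from scipy.spatial.transform import Rotation as R
def cam(n):
    d=r.get_image(n); im=d["image"]; h=im.shape[0]
    f=h/2/np.tan(np.radians(d["fov_y"])/2)
    K=np.array([[f,0,d["cx"]],[0,f,d["cy"]],[0,0,1]])
    Rm=cv2.Rodrigues(np.array(d["rvec"],float))[0]; t=np.array(d["tvec"],float).ravel()
    return im,K,Rm,t
def ray(c,u,v):
    im,K,Rm,t=c; return -Rm.T@t, Rm.T@np.linalg.inv(K)@np.array([u,v,1.])
def onz(c,u,v,z):
    o,d=ray(c,u,v); return o+d*(z-o[2])/d[2]
def tri(c1,p1,c2,p2):
    P=[c[1]@np.c_[c[2],c[3]] for c in (c1,c2)]
    X=cv2.triangulatePoints(P[0],P[1],np.array(p1,float),np.array(p2,float)).ravel(); return X[:3]/X[3]
def proj(c,X):
    q=c[1]@(c[2]@np.array(X)+c[3]); return q[:2]/q[2]
E
python3 - <<'E'
from h import *
for n in("scene","top"):
    c=cam(n); im=c[0]; cv2.imwrite(f"pics/{n}0.png",cv2.resize(im[...,::-1],(784,588)))
    cv2.imwrite(f"{n}_raw.png",im[...,::-1]); print(n,c[1][0],c[1][1],-c[2].T@c[3],c[2][2])
s=r.read_state();print(s["position"],R.from_quat(s["ee_rot"]).as_matrix(),s["time"],r.tcp_to_grasp)
E
```

```text
scene [495.97993018   0.         279.98289462] [  0.         495.97993018 210.83077847] [1.11088162 0.80146116 0.80726316] [-0.43096457 -0.66935802 -0.60516888]
top [438.68975064   0.         286.15577581] [  0.         438.68975064 207.68961435] [0.43372377 0.03606281 1.16633447] [ 0.17771423 -0.02250697 -0.98382473]
[ 0.23439909 -0.49681912  0.23030691] [[ 9.04362572e-01  4.26763730e-01 -1.02848749e-03]
 [ 4.26764952e-01 -9.04360592e-01  1.89606343e-03]
 [-1.20952452e-04 -2.15365121e-03 -9.99997674e-01]] 0.1 -0.0187
```

View pics/scene0.png

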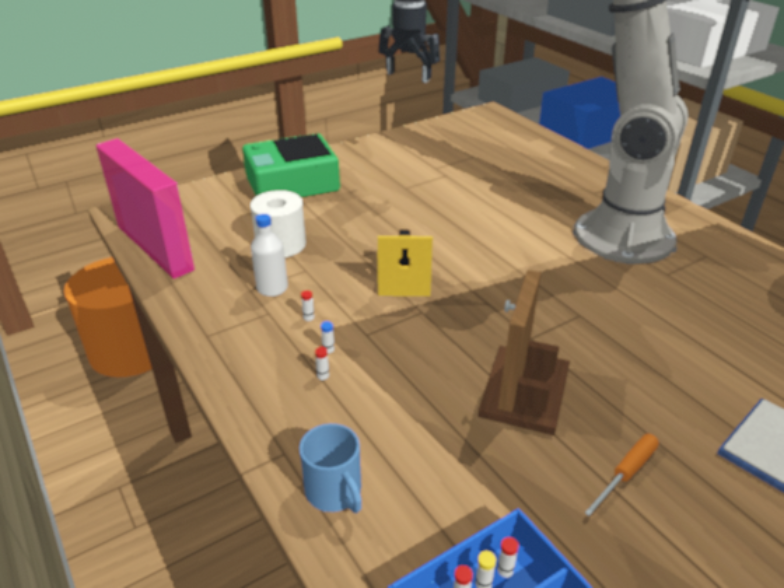

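View pics/top0.png

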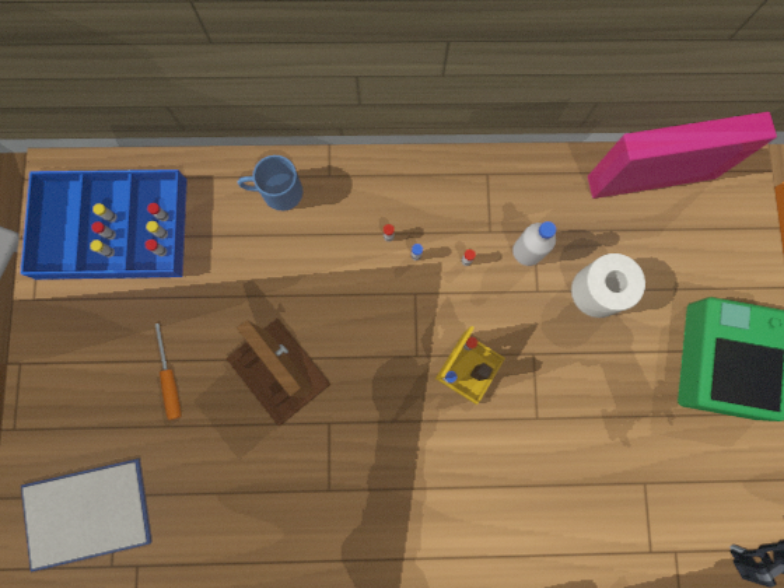

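The scene view shows the caddy's back plate and keyhole at (405,258), and the stud at (510,304). In the top view the caddy is at (470,365), with the handle at (482,372) and the stud at (282,350). I'll zoom in on these.

```bash
python3 - <<'E'
from h import *
def crop(n,x,y):
    im=cv2.imread(f"{n}_raw.png")[y:y+75,x:x+100]
    return cv2.resize(im,(400,300),interpolation=cv2.INTER_CUBIC)
a=np.hstack([crop("top",300,225),crop("top",150,225)]); b=np.hstack([crop("scene",240,155),crop("scene",330,185)])
cv2.imwrite("pics/m1.png",np.vstack([a,b]))
for n in("top","scene"):
    im=cv2.imread(f"{n}_raw.png"); hsv=cv2.cvtColor(im,cv2.COLOR_BGR2HSV)
    m=cv2.inRange(hsv,(22,150,90),(32,255,255)); m[:155]=0;m[300:]=0
    k,l,s,ce=cv2.connectedComponentsWithStats(m)
    i=1+np.argmax(s[1:,4]); cn=cv2.findContours((l==i).astype('uint8'),0,1)[0][0]
    print(n,s[i],cv2.approxPolyDP(cv2.convexHull(cn),2,True).reshape(-1,2).tolist())
E
```

```text
top [311 233  49  56 987] [[336, 233], [359, 255], [340, 288], [311, 270]]
scene [ 269  168   40   44 1580] [[307, 169], [306, 210], [271, 210], [270, 169]]
```

View pics/m1.png

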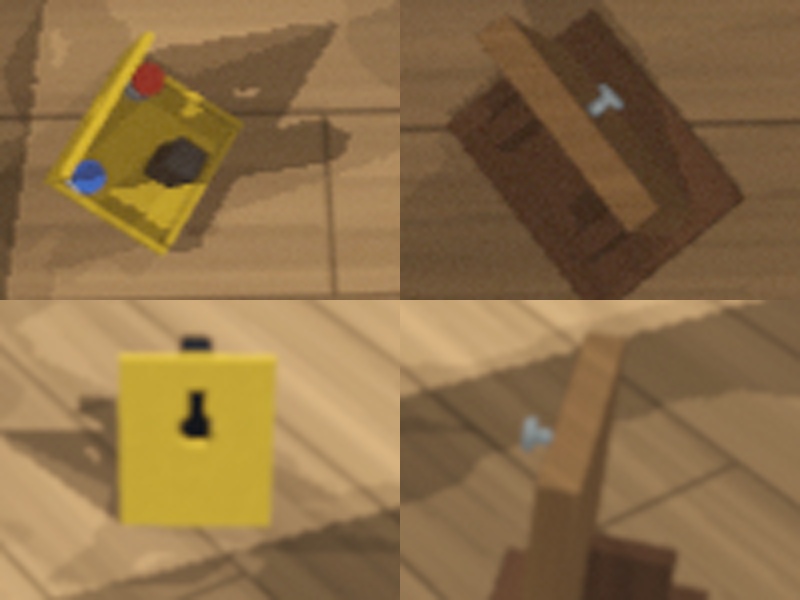

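```bash
cat > m.py <<'E'
from h import *
T=cam("top");S=cam("scene")
t=lambda x,y,a=300,b=225:(a+x/4-.375,b+y/4-.375)
def s(x,y,a=240,b=155): return (a+x/4-.375,b+(y-300)/4-.375)
pr=lambda n,v:print(n,np.round(v,4))
A=[onz(S,*s(*p),z) for p,z in [((119,355),.132),((276,355),.132),((119,526),0),((272,526),0)]]
for a in A: pr("plate back",a)
for a,b in((0,1),(2,3)):
    d=A[b]-A[a]; print(np.linalg.norm(d),np.degrees(np.arctan2(d[1],d[0])))
for p in ((243,125),(165,252)): pr("rim",onz(T,*t(*p),.026))
pr("plate top end",onz(T,*t(152,33),.132)); pr("plate top end2",onz(T,*t(47,182),.132))
pr("handletop",onz(T,*t(185,158),.106)); pr("keytop scene",onz(S,*s(197,391),.110))
B=[onz(T,*t(x-400,y,150),.19) for x,y in((505,15),(660,207),(478,38),(632,232))]
for b in B: pr("board",b)
for i,j in((0,1),(2,3)):
    d=B[j]-B[i]; print(np.linalg.norm(d),np.degrees(np.arctan2(d[1],d[0])))
F=[onz(T,*t(x-400,y,150),.018) for x,y in((593,8),(744,198))]
d=F[1]-F[0];print("foot",F,np.linalg.norm(d),np.degrees(np.arctan2(d[1],d[0])))
pr("head",onz(T,*t(211,98,150),.165)); pr("shank",onz(T,*t(197,110,150),.165))
pr("head tri",tri(T,t(211,98,150),S,s(130,434,330,185)))
pr("board scene top",[onz(S,*s(x-400,y,330,185),.19) for x,y in((540,487),(580,490),(587,333),(625,337))])
E
python3 m.py
```

```text
plate back [ 0.5565 -0.1095  0.132 ]
plate back [ 0.4727 -0.0558  0.132 ]
plate back [ 0.5607 -0.1057  0.    ]
plate back [ 0.4742 -0.0502  0.    ]
0.09951316037551851 147.33586697419227
0.10279877833478625 147.32326478911332
rim [ 0.5094 -0.1805  0.026 ]
rim [ 0.4293 -0.1263  0.026 ]
plate top end [ 0.5578 -0.1088  0.132 ]
plate top end2 [ 0.4713 -0.0437  0.132 ]
handletop [ 0.485  -0.1293  0.106 ]
keytop scene [ 0.519  -0.0761  0.11  ]
board [0.567  0.2608 0.19  ]
board [0.4595 0.1735 0.19  ]
board [0.5544 0.2754 0.19  ]
board [0.4463 0.1887 0.19  ]
0.1384803024956219 -140.94257226879705
0.1386079531529431 -141.25178501693406
foot [array([0.59420184, 0.24293234, 0.018     ]), array([0.46877734, 0.14372097, 0.018     ])] 0.15991935490016412 -141.65583681143193
head [0.5219 0.2054 0.165 ]
shank [0.5152 0.2132 0.165 ]
head tri [0.5219 0.2054 0.1649]
board scene top [[0.5681 0.2636 0.19  ]
 [0.5532 0.2758 0.19  ]
 [0.4614 0.1772 0.19  ]
 [0.4467 0.1911 0.19  ]]
```

Measurements from the two views agree. The caddy is at yaw 57.3° with its grip near (0.483, -0.131). The stud is near (0.516, 0.213) with its into-board yaw at 128.8°. I'll move above the handle now.

```bash
python3 -m crank '{"dr":[[0,0,-0.1],[0,0,-0.2],[0,0,-0.3],[0,0,-0.4],[0,0,-0.5],[0,0,-0.558],[0,0,-0.558],[0,0,-0.558],[0,0,-0.558],[0,0,-0.558]],"travel":[[0.8,-0.5,0],[1.7,-1.0,0.2],[2.7,-1.6,0.4],[3.7,-2.2,0.6],[4.7,-2.8,0.8],[5.7,-3.4,1.0],[6.6,-3.9,1.0],[7.3,-4.3,1.0],[7.62,-4.49,1.0],[7.62,-4.49,1.0]],"jaw":[85,85,85,85,85,85,85,85,85,85]}'
python3 - <<'E'
from h import *
s=r.read_state(); M=R.from_quat(s["ee_rot"]).as_matrix(); p=np.array(s["position"])
print(p,np.degrees(np.arctan2(M[1,0],M[0,0])),M[:,2],s["q"])
T=cam("top");S=cam("scene")
cv2.imwrite("pics/m2.png",cv2.resize(np.vstack([cv2.resize(c[0][150:300,200:400],(800,600)) for c in(T,S)]),(400,600))[...,::-1])
for c in(T,S): print([proj(c,[.483,-.131,z]) for z in(.106,)])
print("tool shift/50mm",M.T@(np.array([.483,-.131,.0663])-p)/.05)
E
```

```text
time: 1.45
position: [0.484, -0.1299, 0.1811]
ee_rot: [0.877, 0.481, 0.0, -0.0]
ft_force: [0.1, -0.4, 0.4]
gripper_width: 0.0852
grasp_force: 0.0
[ 0.48401365 -0.12990985  0.18111001] 57.46705060058698 [-1.20880231e-04  8.56287976e-04 -9.99999626e-01] [ 0.51532871  0.26859481 -0.35078144  1.71192456  0.09795212  1.17868982
 -0.42919833]
[array([346.61010874, 264.93635252])]
[array([288.7302393 , 165.01241951])]
tool shift/50mm [-0.03079269 -0.00407512  2.29618319]
```

View pics/m2.png

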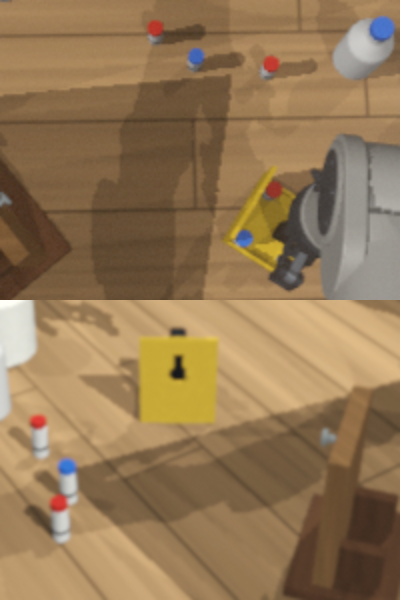

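The gripper is over the handle, and in the scene crop the handle is at column 289 against 288.7 predicted. Next I descend and grip.

```bash
python3 -m crank '{"dr":[[0,0,0],[0,0,0],[0,0,0],[0,0,0],[0,0,0],[0,0,0],[0,0,0],[0,0,0],[0,0,0],[0,0,0],[0,0,0]],"travel":[[-0.03,0,0.6],[-0.03,0,1.2],[-0.03,0,1.7],[-0.03,0,2.1],[-0.03,0,2.3],[-0.03,0,2.3],[-0.03,0,2.3],[-0.03,0,2.3],[-0.03,0,2.3],[-0.03,0,2.3],[-0.03,0,2.3]],"jaw":[85,85,85,85,85,85,15,15,15,15,15]}' 70; python3 -m crank '{"dr":[[0,0,0],[0,0,0],[0,0,0]],"travel":[[0,0,0],[0,0,0],[0,0,0]],"jaw":[15,15,15]}'
```

```text
time: 2.92
position: [0.4832, -0.1332, 0.0668]
ee_rot: [0.878, 0.479, 0.0, 0.0]
ft_force: [0.2, -1.9, 3.5]
gripper_width: 0.0215
grasp_force: 68.7
time: 3.3
position: [0.4832, -0.1332, 0.0668]
ee_rot: [0.878, 0.479, 0.0, 0.0]
ft_force: [1.2, 0.0, 4.8]
gripper_width: 0.021
grasp_force: 69.0
```

Gripped at 69 N. Next I lift and carry it to a standoff in front of the stud.

```bash
python3 -m crank '{"dr":[[0,0,0],[0,0,0],[0,0,0],[0,0,0],[0,0,0],[0,0,-0.1],[0,0,-0.2],[0,0,-0.32],[0,0,-0.44],[0,0,-0.56],[0,0,-0.68],[0,0,-0.8]],"travel":[[0,0,-0.2],[0,0,-0.6],[0,0,-1.1],[0,0,-1.5],[0.2,0,-1.7],[0.6,-0.1,-1.74],[1.1,-0.2,-1.74],[1.7,-0.3,-1.74],[2.3,-0.4,-1.74],[2.9,-0.5,-1.74],[3.5,-0.6,-1.74],[4.0,-0.7,-1.74]],"jaw":[15,15,15,15,15,15,15,15,15,15,15,15]}' 
python3 - <<'E'
from h import *
s=r.read_state(); M=R.from_quat(s["ee_rot"]).as_matrix(); p=np.array(s["position"])
y=np.arctan2(M[1,0],M[0,0]); print(np.degrees(y),"turn",-(np.radians(128.8)-y)); print(M.T@(np.array([.591,.1203,.1538])-p)/.05)
E
```

```text
time: 4.8
position: [0.5609, 0.0563, 0.1521]
ee_rot: [0.62, 0.785, -0.0, -0.001]
ft_force: [0.5, -0.7, -2.8]
gripper_width: 0.0211
grasp_force: 68.8
103.38374013577298 turn -0.4435974181732485
[ 1.10678822  0.88238033 -0.03353451]
```

```bash
python3 -m crank '{"dr":[[0,0,-0.12],[0,0,-0.24],[0,0,-0.36],[0,0,-0.44],[0,0,-0.44],[0,0,-0.44],[0,0,-0.44]],"travel":[[0.3,0.25,-0.03],[0.6,0.5,-0.03],[0.9,0.7,-0.03],[1.1,0.88,-0.03],[1.1,0.88,-0.03],[1.1,0.88,-0.03],[1.1,0.88,-0.03]],"jaw":[15,15,15,15,15,15,15]}' 
cat > look.py <<'E'
import sys
from h import *
s=r.read_state(); M=R.from_quat(s["ee_rot"]).as_matrix(); p=np.array(s["position"])
print(p,np.degrees(np.arctan2(M[1,0],M[0,0])),M[:,2],s["q"])
T=cam("top");S=cam("scene")
np.save("p.npy",p)
bx,by=proj(T,[.53,.18,.165]).astype(int); sx,sy=proj(S,[.53,.18,.165]).astype(int)
print(bx,by,sx,sy)
a=[cv2.resize(c[0][y-50:y+50,x-33:x+34],(400,600),interpolation=cv2.INTER_CUBIC) for c,x,y in((T,bx,by),(S,sx,sy))]
cv2.imwrite(f"pics/{sys.argv[1]}.png",np.hstack(a)[...,::-1])
E
python3 look.py m3
```

```text
time: 5.68
position: [0.5916, 0.1165, 0.1545]
ee_rot: [0.437, 0.899, -0.001, -0.0]
ft_force: [0.0, -0.0, -2.9]
gripper_width: 0.0215
grasp_force: 68.9
[0.59160643 0.11649795 0.15446648] 128.17577903537602 [-7.73509739e-04 -1.08567829e-03 -9.99999111e-01] [ 0.2009332   0.55045722 -0.64415276  1.45661523  0.33839183  1.24791103
  0.18627815]
213 245 351 213
```

View pics/m3.png

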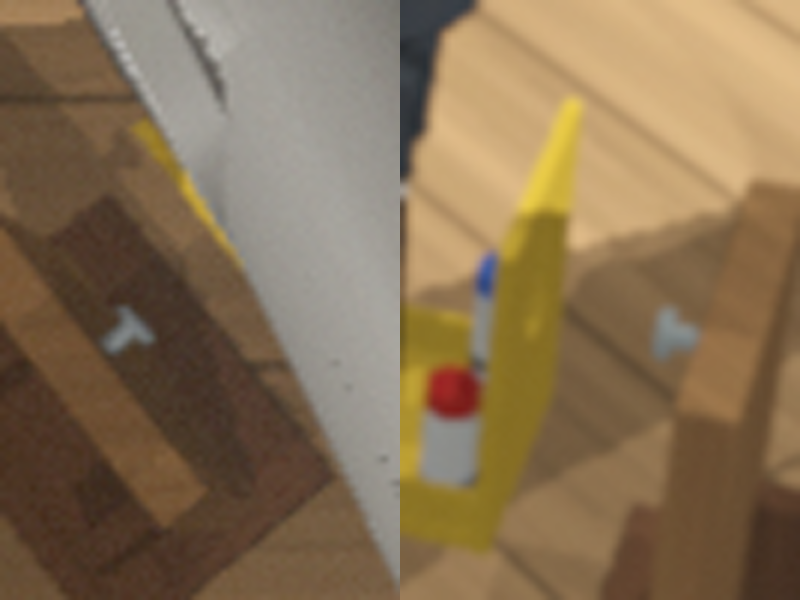

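The caddy is held upright with its plate facing the stud. The stud head is at about (135,325) in the left crop and (664,335) in the right. The plate's back top corners are at (571,212) and (582,100). I'll compute the lateral offset.

```bash
python3 - <<'E'
from h import *
T=cam("top");S=cam("scene"); p=np.load("p.npy")
t=lambda x,y:(213-33+(x)/5.97-.42,245-50+y/6-.42); s=lambda x,y:(351-33+(x-400)/5.97-.42,213-50+y/6-.42)
h=tri(T,t(135,325),S,s(665,335)); print("head",h, onz(T,*t(135,325),.165),onz(S,*s(665,335),.165))
print("shank end",onz(T,*t(107,346),.165))
z=p[2]-.0668
C=[onz(S,*s(*q),z+.132) for q in((571,212),(582,100))]+[onz(S,*s(490,550),z)]; print("corners",C)
X=R.from_euler('z',128.18,degrees=True).as_matrix(); 
for dx,dy,dz in((62,50,132),(62,-50,132),(62,50,0)):print("pred",p*[1,1,0]+X@[dx/1e3,dy/1e3,0])
for n,yaw in(("board",128.8),):
    X=R.from_euler('z',yaw,degrees=True).as_matrix()
    for nm,v in(("head",h),("stud0",np.array([.5164,.213,.165]))): print(nm,"rel tcp in board axes",X.T@(v-p))
    print([ (X.T@(c-p)).round(4) for c in C])
E
```

```text
head [0.52277562 0.20587925 0.16481958] [0.52277295 0.20583657 0.165     ] [0.52292964 0.20605546 0.165     ]
shank end [0.51501836 0.21632374 0.165     ]
corners [array([0.55597922, 0.18764639, 0.21966648]), array([0.50963875, 0.13627647, 0.21966648]), array([0.58652308, 0.19643521, 0.08766648])]
pred [0.51397848 0.13432775 0.        ]
pred [0.59258575 0.19614116 0.        ]
pred [0.51397848 0.13432775 0.        ]
head rel tcp in board axes [ 0.11278789 -0.0023642   0.0103531 ]
stud0 rel tcp in board axes [ 0.12233235 -0.00185733  0.01053352]
[array([ 0.0778, -0.0168,  0.0652]), array([0.0668, 0.0515, 0.0652]), array([ 0.0655, -0.0461, -0.0668])]
```

```bash
python3 -m crank '{"dr":[[0,0,-0.01],[0,0,-0.01],[0,0,-0.01],[0,0,-0.01],[0,0,-0.01],[0,0,-0.01]],"travel":[[0.2,0.03,0],[0.4,0.03,0],[0.6,0.03,0],[0.8,0.03,0],[0.8,0.03,0],[0.8,0.03,0]],"jaw":[15,15,15,15,15,15]}' 
cat > look2.py <<'E'
import sys
from h import *
s=r.read_state(); M=R.from_quat(s["ee_rot"]).as_matrix(); p=np.array(s["position"])
X=R.from_euler('z',128.8,degrees=True).as_matrix()
print("tcp",p,np.degrees(np.arctan2(M[1,0],M[0,0])),"stud rel",X.T@(np.array([.517,.2129,.165])-p))
S=cam("scene")
x,y=proj(S,[.54,.18,.165]).astype(int); print(x,y)
im=S[0][y-36:y+36,x-48:x+48]; im=np.clip(255*(im/255.)**.65,0,255).astype('uint8')
cv2.imwrite(f"pics/{sys.argv[1]}.png",cv2.resize(im,(768,576),interpolation=cv2.INTER_CUBIC)[...,::-1])
X2=M.copy(); e=p+M@[.059,0,0]; k=p[2]-.0668
for nm,v in(("keytop",[e[0],e[1],k+.11]),("entry",[e[0],e[1],k+.078]),("plateNearTop",p*[1,1,0]+M@[.062,.05,0]+[0,0,k+.132]),("plateFarTop",p*[1,1,0]+M@[.062,-.05,0]+[0,0,k+.132])):
    print(nm,(proj(S,v)-[x-48,y-36]+.44)*8)
E
python3 look2.py m4
```

```text
time: 6.62
position: [0.5686, 0.1494, 0.1548]
ee_rot: [0.432, 0.902, -0.0, 0.0]
ft_force: [-0.6, -0.8, -2.3]
gripper_width: 0.0212
grasp_force: 68.9
tcp [0.56858919 0.14941647 0.15481754] 128.8282119485776 stud rel [0.08180111 0.00042639 0.01018246]
347 214
keytop [467.36763259 215.86116502]
entry [455.83400928 313.67156167]
plateNearTop [447.35866936 261.34442355]
plateFarTop [524.13196894  44.33138543]
```

View pics/m4.png

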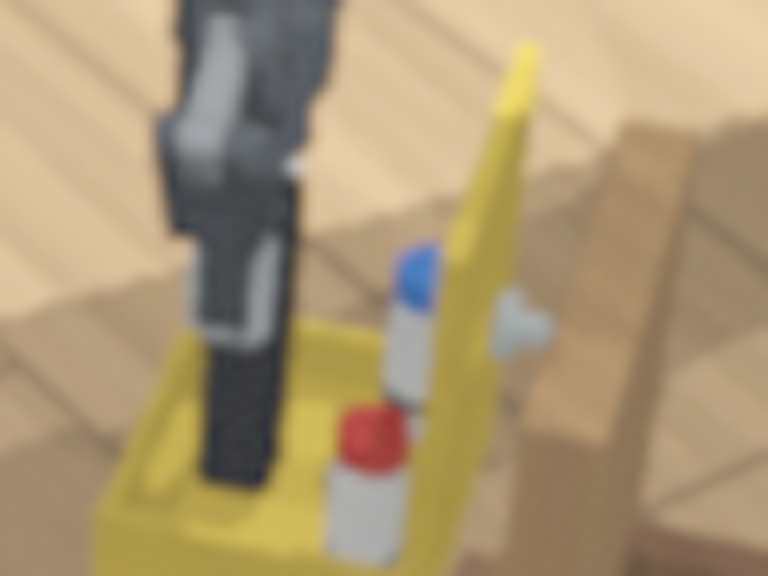

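The scene view shows the plate just short of the stud head, with the head at about (506,325). The plate's back top corners are at about (540,45) and (466,258), slightly right of the prediction. I'll compare against the projected stud to get a differential measurement.

```bash
python3 - <<'E'
from h import *
S=cam("scene"); s=r.read_state(); M=R.from_quat(s["ee_rot"]).as_matrix(); p=np.array(s["position"])
o=np.array([347-48,214-36]); f=lambda v:((proj(S,v)-o+.44)*8).round(1)
st=np.array([.517,.2129,.165]); ux=M[:,0]
print("head outer",f(st-.011*ux),"head inner",f(st-.006*ux),"face",f(st+.006*ux))
k=p[2]-.0668
for dx in(.056,.062,.066):
  print(dx,[f(p*[1,1,0]+M@[dx,y,0]+[0,0,k+.132]) for y in(.05,-.05)])
bn=[onz(S,*(np.array(q)/8+o-.44),k+.132) for q in((466,258),(540,45))]
print([(M.T@(b-p)).round(4) for b in bn])
E
```

```text
head outer [500.2 324.6] head inner [519.  328.4] face [564.5 337.4]
0.056 [array([421.8, 256.6]), array([500.6,  40.3])]
0.062 [array([445.9, 261.3]), array([523.1,  44.3])]
0.066 [array([462. , 264.4]), array([538.1,  47. ])]
[array([ 0.0664,  0.0472, -0.0652]), array([ 0.0663, -0.0511, -0.0652])]
```

```bash
python3 -m crank '{"dr":[[0,0,0],[0,0,0],[0,0,0],[0,0,0],[0,0,0],[0,0,0],[0,0,0]],"travel":[[0,0.02,0.02],[0.1,0.02,0.02],[0.2,0.02,0.02],[0.3,0.02,0.02],[0.38,0.02,0.02],[0.38,0.02,0.02],[0.38,0.02,0.02]],"jaw":[15,15,15,15,15,15,15]}' ; python3 look2.py m5
```

```text
time: 7.6
position: [0.5573, 0.1652, 0.1538]
ee_rot: [0.432, 0.902, -0.0, 0.0]
ft_force: [0.1, 0.7, -2.9]
gripper_width: 0.0213
grasp_force: 68.9
tcp [0.55726196 0.16519025 0.15381064] 128.84002940713296 stud rel [0.06241032 0.00148257 0.01118936]
347 214
keytop [540.75605049 235.58227267]
entry [527.797524   333.50133448]
plateNearTop [524.63458576 282.22232272]
plateFarTop [596.1013342   62.65776405]
```

View pics/m5.png

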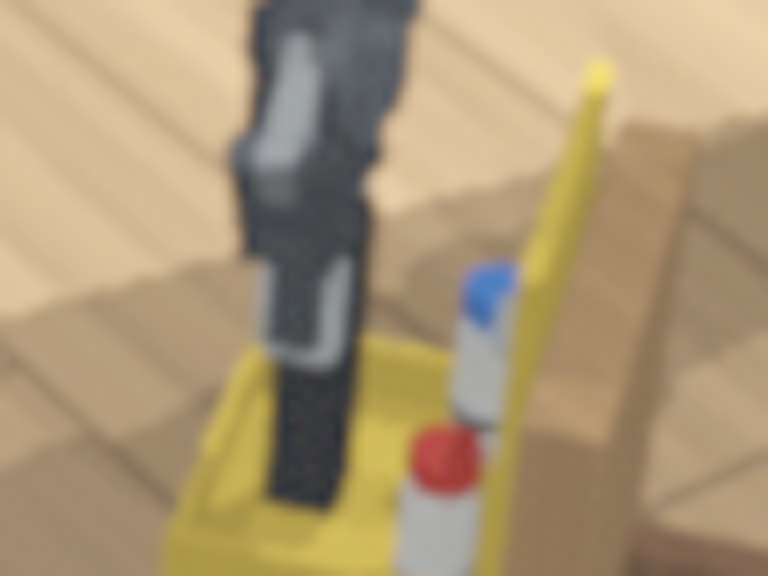

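There was no contact force, so the head has passed through the entry hole, and the plate is close to the board with the stud now hidden behind it. I'll lower slowly and watch the force.

```bash
python3 -m crank '{"dr":[[0,0,0],[0,0,0],[0,0,0],[0,0,0],[0,0,0],[0,0,0]],"travel":[[0,0,0.06],[0,0,0.12],[0,0,0.18],[0,0,0.24],[0,0,0.28],[0,0,0.28]],"jaw":[15,15,15,15,15,15]}'; python3 -m crank '{"dr":[[0,0,0],[0,0,0],[0,0,0],[0,0,0],[0,0,0]],"travel":[[0,0,0.06],[0,0,0.12],[0,0,0.18],[0,0,0.22],[0,0,0.22]],"jaw":[15,15,15,15,15]}'
```

```text
time: 8.4
position: [0.557, 0.1653, 0.1396]
ee_rot: [0.432, 0.902, -0.0, -0.0]
ft_force: [-0.5, -0.4, -1.8]
gripper_width: 0.0213
grasp_force: 69.0
time: 9.02
position: [0.557, 0.1652, 0.1285]
ee_rot: [0.432, 0.902, -0.0, -0.0]
ft_force: [-0.4, -0.8, -3.3]
gripper_width: 0.0213
grasp_force: 69.0
```

```bash
python3 -m crank '{"dr":[[0,0,0],[0,0,0],[0,0,0],[0,0,0]],"travel":[[0,0,0.02],[0,0,0.04],[0,0,0.05],[0,0,0.05]],"jaw":[15,15,15,15]}'; python3 -m crank '{"dr":[[0,0,0],[0,0,0]],"travel":[[0,0,0.02],[0,0,0.02]],"jaw":[15,15]}'
```

```text
time: 9.52
position: [0.5571, 0.1653, 0.1262]
ee_rot: [0.432, 0.902, -0.0, -0.0]
ft_force: [-0.1, -0.2, -2.8]
gripper_width: 0.0216
grasp_force: 68.9
time: 9.78
position: [0.5573, 0.1655, 0.1257]
ee_rot: [0.432, 0.902, 0.0, 0.0]
ft_force: [-0.1, 0.1, -1.0]
gripper_width: 0.0208
grasp_force: 69.3
```

```bash
python3 -m crank '{"dr":[[0,0,0],[0,0,0]],"travel":[[0,0,0.02],[0,0,0.02]],"jaw":[15,15]}';python3 -m crank '{"dr":[[0,0,0],[0,0,0]],"travel":[[0,0,0.02],[0,0,0.02]],"jaw":[15,15]}'; python3 look2.py m6
```

```text
time: 10.02
position: [0.5574, 0.1656, 0.1252]
ee_rot: [0.432, 0.902, 0.0, 0.0]
ft_force: [-0.9, -1.7, 4.5]
gripper_width: 0.0209
grasp_force: 70.0
time: 10.28
position: [0.5576, 0.1658, 0.1248]
ee_rot: [0.432, 0.902, 0.001, 0.001]
ft_force: [-2.6, -2.7, 7.4]
gripper_width: 0.0215
grasp_force: 70.4
tcp [0.55755255 0.16575018 0.12480694] 128.85349672584258 stud rel [0.06215602 0.00205989 0.04019306]
347 214
keytop [529.55092432 325.9410252 ]
entry [517.00749764 420.61906461]
plateNearTop [513.18827033 376.37203325]
plateFarTop [584.17561705 154.03467691]
```

View pics/m6.png

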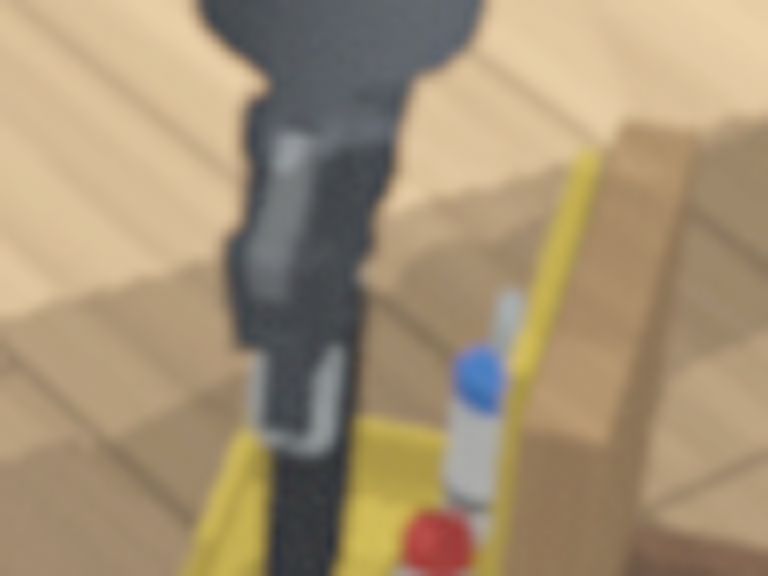

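The stud head is visible in front of the plate at (508,310). The contact force appeared after about 29 mm of lowering, so the stud is home. I'll ease the load, open, and then withdraw straight up.

```bash
python3 -m crank '{"dr":[[0,0,0],[0,0,0],[0,0,0],[0,0,0],[0,0,0],[0,0,0],[0,0,0],[0,0,0]],"travel":[[0,0,-0.02],[0,0,-0.02],[0,0,-0.02],[0,0,-0.02],[0,0,-0.02],[0,0,-0.02],[0,0,-0.02],[0,0,-0.02]],"jaw":[15,24,28,33,38,45,50,50]}' 20; python3 -m crank '{"dr":[[0,0,0],[0,0,0],[0,0,0],[0,0,0],[0,0,0],[0,0,0],[0,0,0],[0,0,0],[0,0,0],[0,0,0]],"travel":[[0,0,-0.1],[0,0,-0.3],[0,0,-0.6],[0,0,-1.0],[0,0,-1.5],[0,0,-2.0],[-0.6,0,-2.4],[-1.4,0,-2.4],[-2,0,-2.4],[-2,0,-2.4]],"jaw":[50,50,50,50,50,50,50,50,50,50]}'; python3 look2.py m7; sleep 0; python3 - <<'E'
from h import *
T=cam("top")
cv2.imwrite("pics/m8.png",cv2.resize(np.vstack([T[0][140:320,100:400],cam("scene")[0][120:300,180:480]]),(500,600))[...,::-1])
E
```

```text
time: 11.32
position: [0.5572, 0.1653, 0.1243]
ee_rot: [0.432, 0.902, 0.0, 0.0]
ft_force: [-0.1, -0.1, -0.1]
gripper_width: 0.0505
grasp_force: 0.0
time: 12.58
position: [0.6216, 0.0837, 0.2447]
ee_rot: [0.434, 0.901, -0.0, 0.001]
ft_force: [-0.9, 0.4, -0.6]
gripper_width: 0.0504
grasp_force: 0.0
tcp [0.62158796 0.08374521 0.24471091] 128.49508359592537 stud rel [ 0.16619044  0.00058048 -0.07971091]
347 214
keytop [ 167.23090423 -136.37410486]
entry [161.06973014 -28.5603176 ]
plateNearTop [ 128.72583072 -108.65863276]
plateFarTop [ 233.96731439 -304.86909551]
```

View pics/m7.png

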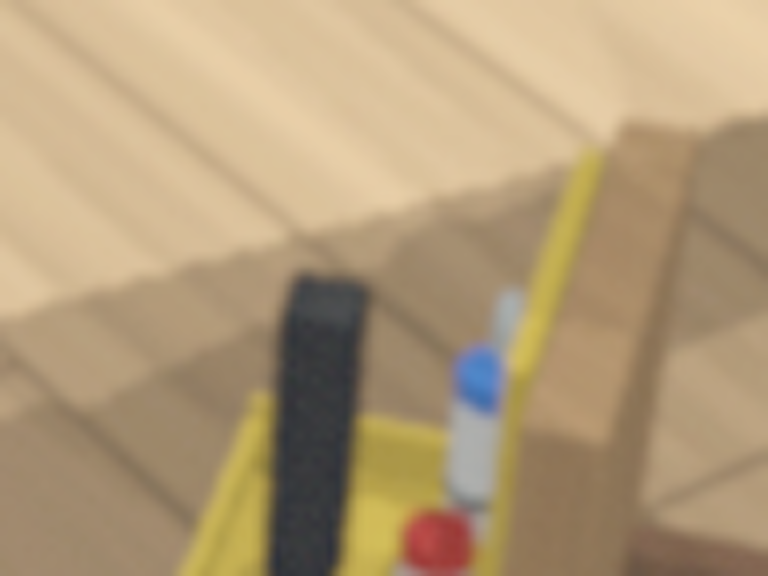

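View pics/m8.png

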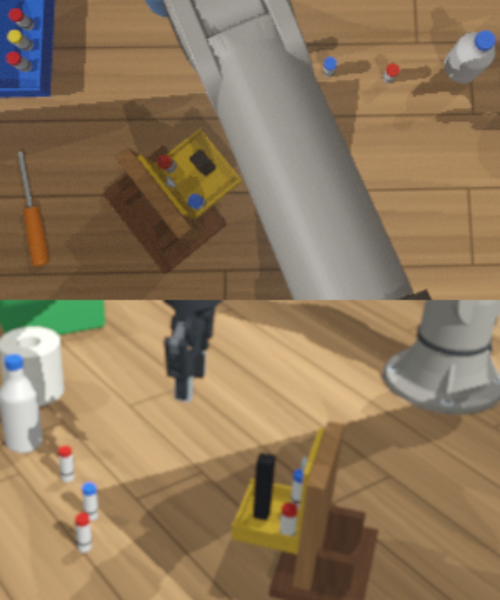

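The caddy hangs upright on the stud. The head is in front of the plate at (508,310), the caddy hasn't moved since release, the gripper is clear and the other things are where they were. I'll hand it in.

```bash
python3 -m crank '{"dr":[[0,0,0],[0,0,0],[0,0,0],[0,0,0]],"travel":[[0,0,0],[0,0,0],[0,0,0],[0,0,0]],"jaw":[50,50,50,50]}' >/dev/null; python3 -c "
from bench import r
print(r.finish_job())"
```

```text
the job is handed in; nothing more can be done
None
```

The yellow caddy hangs upright and still on the stud, with the stud at the top of the slot and the gripper clear; the other objects in view had not moved, and I handed the job in at about 13 s.

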